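# Feel for the free place in a covered vial magazine and load it

### The job

The covered vial magazine has one lane with room for one more vial, but the cover stays on: push the lanes' sprung pushers in gently until you have felt the lane whose pusher runs a vial's width deeper than the others. Only then stand the loose vial upright in that lane's open loading bay and slide it home under the cover with the lane's pusher, until it rests against the vial inside, and let the pusher spring back. Do not knock over or shift the small bottle and the timer near the vial.

Things in the scene. Friction and masses are not known exactly. Their poses are not given: they have to be found in the camera images.
- magazine: covered vial magazine, fixed; base plate 218 x 176 x 8 mm. Four lanes along its x (away from the robot, within 15 deg) at y = 60, 20, -20, -60 mm (lanes 1-4, from the left). Origin: bench level, midway between lanes 2 and 3. Opaque dark cover (top z 49 mm) roofs lanes from x = 20 to 96 mm. Each lane takes two vials; three lanes hold two, one (any) holds only the far one; they stand too deep to see.
- pusher_1: sprung pusher of lane 1 (leftmost): steel bar with an upright grey tab (16 wide, 6 thick, top 47 mm above bench); pushing face 73 mm ahead of the tab's near face. Origin: lane axis, 8 mm above bench, under the tab's near face; axes as magazine. Slides along +x only, rests at x = -97 mm of the magazine, travel 110 mm, spring 1 N at rest to 2.3 N; springs back when let go.
- pusher_2: sprung pusher of lane 2, same as pusher_1 (all lightly damped, faces and lanes polished). Pushed in with its bay empty, a pusher stops after about 88 mm in a full lane and about 100 mm in the lane with room. Pushing the added vial home, it stops after about 88 mm. Where it stops, its sprung face first yields up to 5 mm (3 to 7 N more), then stops hard.
- pusher_3: sprung pusher of lane 3, same as pusher_1
- pusher_4: sprung pusher of lane 4 (rightmost), same as pusher_1
- bay_1 (a point): middle of lane 1's loading bay, on the lane floor 8 mm above the bench; axes as magazine. Open above, 22 mm wide between low rails (tops 16 mm above bench); resting pusher's face is 15 mm before this point, the bay ends 10 mm beyond it in a lead-in narrowing to the 14 mm wide, 37 mm high mouth under the cover, 29 mm beyond. Home for the added vial: its centre 79.5 mm beyond.
- bay_2 (a point): middle of lane 2's loading bay, on the lane floor 8 mm above the bench; same as bay_1
- bay_3 (a point): middle of lane 3's loading bay, on the lane floor 8 mm above the bench; same as bay_1
- bay_4 (a point): middle of lane 4's loading bay, on the lane floor 8 mm above the bench; same as bay_1
- vial_center (a point): loose clear glass vial with a blue cap, 12 mm in diameter and 34 mm tall, about 12 g, standing upright on the bench to the left of the magazine; the point is at its centre, 17 mm above its foot. Grip its glass body (the lower 28 mm).
- small_bottle: bystander: small screw-cap reagent bottle with a blue cap, 57 mm in diameter and 111 mm tall, standing upright behind the vial; origin at the centre of its underside
- lab_timer: bystander: flat bench timer, 62 x 66 x 16 mm, nearer the robot than the vial; origin at the centre of its underside

How it is judged:
On the way, in this order (a step that is already met when the one before it is completed fails the run):
1. the lane with room has been felt: its pusher was pushed in more than 97 mm, before the vial was moved (x of any of pusher_1, pusher_2, pusher_3, pusher_4 in the frame of magazine above 0 m and distance of vial_center from where it was at the start of the episode below 0.03 m), for 0.1 s.
2. the vial stands upright in a loading bay, let go ((horizontal distance between vial_center and bay_1 below 0.016 m or horizontal distance between vial_center and bay_2 below 0.016 m or horizontal distance between vial_center and bay_3 below 0.016 m or horizontal distance between vial_center and bay_4 below 0.016 m) and angle between vial_center's own z axis and vertical below 0.15 rad and height (world z) of vial_center below 0.029 m and contact force between the fingers and anything else below 0.1 N), for 0.1 s.
3. the vial has been pushed home against the vial inside (x of vial_center in the frame of magazine between 0.0665 and 0.0745 m and z of vial_center in the frame of magazine between 0.02 and 0.03 m and y of vial_center in the frame of magazine between -0.068 and 0.068 m and angle between vial_center's own z axis and vertical below 0.2 rad), for 0.1 s.
At the end, for the whole second after the job is handed in: the vial stands upright (within 0.2 rad) under the cover in the lane that had room, within about 4 mm of the vial behind it, and all four pushers have sprung back to within 10 mm of rest (all of step 3 and x of each of pusher_1, pusher_2, pusher_3, pusher_4 in the frame of magazine below -0.087 m); the robot touches nothing.
It fails at once if a pusher was pressed with more than 30 N (contact force between any of pusher_1, pusher_2, pusher_3, pusher_4 and the fingers above 30 N).
It fails at once if the bottle or the timer was shifted by more than 20 mm or tipped (distance of any of small_bottle, lab_timer from where it was at the start of the episode above 0.02 m or angle between any of small_bottle, lab_timer's own z axis and vertical above 0.4 rad).
It also fails if it takes over 72 s, if anything falls off the work surface, if the arm or the gripper's body presses on something with over 40 N, if the wrist force passes 120 N, or if a joint passes its speed limit or range.

### The arm

A 6-joint arm with a two-finger parallel gripper is mounted at the origin on a cart in front of the work surface, level with it; the furniture and walls round the work are solid. World frame = base frame: x ahead of the robot, y to its left, z up, the work surface at z = 0. Lengths are in m, angles in rad, forces in N, time in s.
With the tool pointing down it reaches from about 0.375 to 0.9 m from the base axis. Payload 3.1 kg.
Tool frame: the origin (TCP) lies midway between the tips of the shut fingers; the grasp point (between the pads) lies 19 mm behind it; z points along the fingers, y is the direction in which the jaws open and shut (so a half turn about z gives the same grasp; the last joint's range is limited). The gripper opens to 87 mm and grips with 3 to 60 N. Pads are 19 mm wide; open, the fingers measure 117 mm over their backs; the gripper's body (75 mm by 190 mm) begins 51 mm behind the grasp point.
Start: joints at [1.091, 0.527, 1.433, -0, 1.181, -0.178], TCP at [0.186, 0.597, 0.223] pointing down, gripper open.
Joint ranges: [-3.08, 3.08], [-0.75, 2.2], [0.22, 2.44], [-1.43, 4.57], [0, 2.65], [-2.85, 2.85]. Speed limits (rad/s): [2.79, 2.79, 3.14, 3.14, 3.14, 3.14].

### API

Orientations are given as a unit quaternion [x, y, z, w].
In Python, from rig import robot gives the robot as it stands.
- The arm moves only by the tool move_arm, never from a script. Its argument "rows" is one flat list of numbers, 7 for each row, row after row: the shift along the world's x, y, z in mm, then the turn, a rotation vector about the world's x, y, z in rad, then the closure, from 0 (fully open) to 1 (shut). A call has 1 to 12 rows; each row shifts and turns the commanded pose from where the row before left it; what a row does not reach is not made up. A row lasts 1/10 s, in which the tool goes at most 50 mm and 8.59 degrees, less where a joint would pass 70% of its speed; a pose out of reach is approached as far as the arm can. A call with a gripper value outside its range is refused whole. The fingers move at their own pace and stop on an object; "grip_force" is the grip in N (left out, the last holds). Time passes only in rows, so rows that do not move let the fingers close. It gives the time, the measured TCP pose, the force and the opening at its end, in the units of the state.
- robot.get_obs(): the state, without advancing time (a new reading comes with each control period).
- robot.camera(name): name is "scene" or "top"; returns a dict with "color" (480x640x3 uint8, red, green, blue), "z_map" (480x640 float32, m along the optical axis (not along the pixel's ray), 0 where there is no reading), "camera_matrix" (3x3 intrinsics, pixels), "distortion" ([k1, k2, p1, p2, k3] as OpenCV has them; the pictures are not rectified), "R" (3x3) and "t" (3): a world point X has camera coordinates R X + t. Camera axes: x right, y down, z forward; pixel columns grow to the right and rows downward; lengths in m; the calibration is good to about 2 mm. A picture is of the moment at which its call begins.
- robot.hand_in(): hands the job in, once; it reports no verdict.
Trained networks look in the newest picture that a camera, given by its name, has taken for a name from the list of things; names that differ only in an ending like _2 or _b are one class to them, and where a whole thing is asked for, a point or a joint stands for the part that bears it (a point fixed in the world has none). Each returns a list of dicts, best first, with "conf" (0 to 1); they miss things now and then, are a little off and sometimes report something else, mostly with a low value. They report only what shows in the picture. A call takes as long as a camera call.
- robot.search_frame(camera, thing): "at" ([column, row] in pixels, amid what is visible of it).
- robot.spot_point(camera, thing): "at" ([column, row] in pixels: a listed point, or the origin of a listed thing).
The state is a dict: "time": time; "q": joint angles; "joint_velocities": joint speeds; "joint_torque": joint torques, N m; "position": TCP position; "tool_rot": TCP orientation; "ft_force": force on the tool from outside, world axes, zero at the start; "moment": the same for the moment, N m; "grip_width": finger opening in m.
Only numpy, scipy, OpenCV 4.12 (cv2) and the standard library are available. Lean on these libraries where they do the work, as an engineer would, in place of code of your own. Each camera call takes 0.05 s, during which the arm holds its last target.

## Working session

There is one attempt and no reset: what is moved stays moved. The work goes in short steps, Python scripts to look and compute and a tool call to move; the robot and the scene stay as the last step left them, time stands still between calls to the robot, and variables do not carry over. Pictures are saved under pics/ and viewed, and the job is handed in when it is done.

Besides the shell and the picture viewer there is one more tool, called after "Emit:" as name(argument=value, ...) on one line, values as JSON. move_arm: Moves the arm, as the interface text tells. Its arguments: {"type":"object","properties":{"rows":{"type":"array","items":{"type":"number"}},"grip_force":{"type":"number"}},"required":["rows"]}

```bash
ls; mkdir -p pics; cat > h.py <<'E'
import numpy as np, cv2
from rig import robot
def cam(n):
    return robot.camera(n)
def save(c,f,roi=None,s=1):
    im=cv2.cvtColor(c["color"],cv2.COLOR_RGB2BGR)
    if roi: im=im[roi[1]:roi[3],roi[0]:roi[2]]
    if s!=1: im=cv2.resize(im,None,fx=s,fy=s,interpolation=cv2.INTER_CUBIC)
    cv2.imwrite("pics/"+f,im)
def ray(c,p):
    u=cv2.undistortPoints(np.array([[p]],float),np.array(c["camera_matrix"]),np.array(c["distortion"]))[0,0]
    R=np.array(c["R"]);t=np.array(c["t"])
    return -R.T@t, R.T@np.array([u[0],u[1],1.])
def atz(c,p,z):
    o,d=ray(c,p); return o+d*(z-o[2])/d[2]
def atdepth(c,p,w=1):
    x,y=int(round(p[0])),int(round(p[1])); z=c["z_map"][y-w:y+w+1,x-w:x+w+1]; z=z[z>0]
    if len(z)==0: return None
    o,d=ray(c,p); return o+d*np.median(z)
def proj(c,X):
    return cv2.projectPoints(np.array(X,float).reshape(-1,1,3),cv2.Rodrigues(np.array(c["R"]))[0],np.array(c["t"]),np.array(c["camera_matrix"]),np.array(c["distortion"]))[0][:,0]
E
python3 - <<'E'
from h import *
np.set_printoptions(precision=4,suppress=True)
o=robot.get_obs(); print(o)
for n in("scene","top"):
    c=cam(n); save(c,n+"0.png"); print(n,-np.array(c["R"]).T@c["t"])
    for t in("magazine","pusher_1","bay_1","vial_center","small_bottle","lab_timer"):
        for f in(robot.search_frame,robot.spot_point):
            print(t,f.__name__,[(np.round(d["at"],1),round(d["conf"],2),atdepth(c,d["at"])) for d in f(n,t)])
E
```

```text
pics
{'time': 0.0, 'q': array([ 1.0905,  0.5285,  1.4339, -0.    ,  1.1814, -0.1785]), 'joint_velocities': array([ 0.0014,  0.0008,  0.0001, -0.0011, -0.0008,  0.0001]), 'joint_torque': array([  0.0005, -44.0042, -17.6589,   0.0632,   0.0582,  -0.0002]), 'position': array([0.1854, 0.5961, 0.2216]), 'tool_rot': array([ 0.1503,  0.9886, -0.001 , -0.0003]), 'ft_force': array([ 0.6086,  0.0008, -0.1263]), 'moment': array([ 0.0062, -0.0418,  0.0399]), 'grip_width': 0.08691550043090848}
scene [-0.2017  0.5529  0.4151]
magazine call [(array([357.5, 232.9]), 0.68, array([0.5866, 0.0267, 0.0176]))]
magazine call [(array([360.9, 238.3]), 0.89, array([0.5629, 0.0353, 0.0174]))]
pusher_1 call [(array([381. , 242.5]), 0.74, array([0.4939, 0.0415, 0.0358])), (array([400.2, 239.4]), 0.64, array([0.4947, 0.0004, 0.0312])), (array([364.6, 250.7]), 0.56, array([0.4902, 0.0772, 0.0313])), (array([420.7, 231.1]), 0.48, array([ 0.4988, -0.0479,  0.0339]))]
pusher_1 call [(array([371.2, 262. ]), 0.78, array([0.4865, 0.0664, 0.0094])), (array([384.3, 252.9]), 0.74, array([0.4938, 0.0344, 0.0149])), (array(
[... 2151 characters left out ...]
815, 0.0415, 0.0088])), (array([317.6, 239.2]), 0.63, array([0.5772, 0.085 , 0.0081]))]
vial_center call [(array([320.9, 266. ]), 0.7, array([0.5149, 0.0777, 0.017 ]))]
vial_center call [(array([207. , 240.8]), 0.6, array([0.5683, 0.3318, 0.029 ]))]
small_bottle call [(array([243.3, 179.3]), 0.91, array([0.6875, 0.2456, 0.1102]))]
small_bottle call [(array([322.7, 276.5]), 0.57, array([0.4891, 0.075 , 0.0448])), (array([246., 187.]), 0.55, array([0.6759, 0.2416, 0.0913]))]
lab_timer call [(array([226.8, 315.5]), 0.77, array([0.4042, 0.2849, 0.0159])), (array([342.5, 236.6]), 0.3, array([0.5833, 0.0282, 0.0111]))]
lab_timer call [(array([224.5, 317.7]), 0.61, array([0.3994, 0.2899, 0.0148]))]
```

```bash
python3 - <<'E'
from h import *
c=cam("top"); save(c,"top1.png",(180,130,420,350),3.3)
c=cam("scene"); save(c,"scene1.png",(160,170,480,370),2.5)
E
```

```text
(no output)
```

View pics/top1.png

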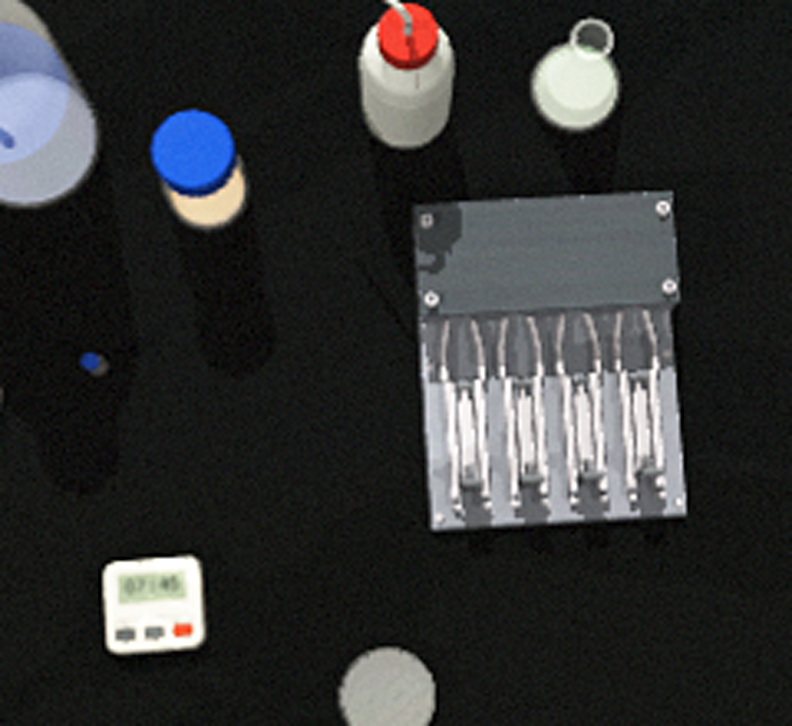

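View pics/scene1.png

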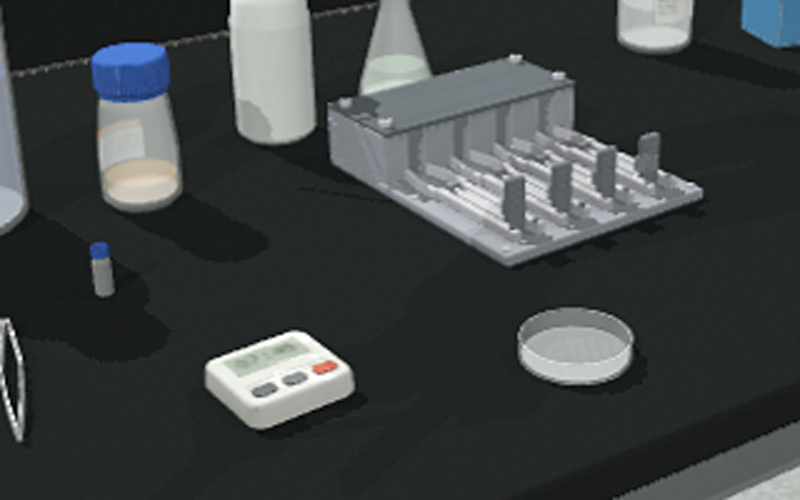

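```bash
python3 - <<'E'
from h import *
np.set_printoptions(precision=4,suppress=True)
c=cam("top")
vv,uu=np.mgrid[180:300,290:400]
P=np.array([[*atz(c,(u,v),0.049)] for u,v in zip(uu.ravel(),vv.ravel())])
K=np.array(c["camera_matrix"])
o=-np.array(c["R"]).T@c["t"]
z=c["z_map"][180:300,290:400].ravel()
D=np.array([ray(c,(u,v))[1] for u,v in zip(uu.ravel(),vv.ravel())])
W=o+D*z[:,None]
print("px size m",np.linalg.norm(P[1]-P[0]))
m=(W[:,2]>0.042)&(W[:,2]<0.056)&(W[:,0]>0.58)&(W[:,0]<0.72)
lab=cv2.connectedComponentsWithStats(m.reshape(vv.shape).astype(np.uint8))
k=1+np.argmax(lab[2][1:,4]); m=(lab[1]==k).ravel()
print("cover z",W[m,2].mean())
r=cv2.minAreaRect((W[m,:2]).astype(np.float32)*1000); print("cover rect",r)
m2=(W[:,2]>0.004)&(W[:,2]<0.06)&(z>0)
lab=cv2.connectedComponentsWithStats(m2.reshape(vv.shape).astype(np.uint8))
k=1+np.argmax(lab[2][1:,4]); m2=(lab[1]==k).ravel()
r=cv2.minAreaRect((W[m2,:2]).astype(np.float32)*1000); print("all rect",r)
# tabs
m3=(W[:,2]>0.030)&(W[:,2]<0.056)&(W[:,0]<0.54)
lab=cv2.connectedComponentsWithStats(m3.reshape(vv.shape).astype(np.uint8))
for k in range(1,lab[0]):
    q=(lab[1]==k).ravel(); print(k,q.sum(),W[q].mean(0),W[q,:2].min(0),W[q,:2].max(0))
im=cv2.cvtColor(c["color"],cv2.COLOR_RGB2BGR)[180:300,290:400]
cv2.imwrite("pics/mag.png",cv2.resize(im,None,fx=5,fy=5,interpolation=cv2.INTER_NEAREST))
im=cv2.cvtColor(cam("scene")["color"],cv2.COLOR_RGB2BGR)[180:300,280:460]
cv2.imwrite("pics/mags.png",cv2.resize(im,None,fx=4.4,fy=4.4,interpolation=cv2.INTER_NEAREST))
E
```

```text
px size m 0.0022342769955544482
cover z 0.04915196233703049
cover rect ((646.1653442382812, 24.568199157714844), (78.70186614990234, 175.98672485351562), 3.7100725173950195)
all rect ((581.4096069335938, 16.482078552246094), (231.4282684326172, 186.56436157226562), 3.3511133193969727)
1 1 [ 0.5075 -0.0043  0.0304] [ 0.5075 -0.0043] [ 0.5075 -0.0043]
2 1 [0.5024 0.0759 0.0308] [0.5024 0.0759] [0.5024 0.0759]
3 28 [ 0.4988 -0.0438  0.044 ] [ 0.4955 -0.0506] [ 0.5021 -0.0373]
4 26 [0.4936 0.0351 0.0451] [0.4906 0.0285] [0.4972 0.0426]
5 26 [ 0.4961 -0.0045  0.0447] [ 0.4932 -0.0112] [0.4996 0.0029]
6 24 [0.4908 0.0747 0.0451] [0.4883 0.0679] [0.4947 0.0827]
```

View pics/mag.png

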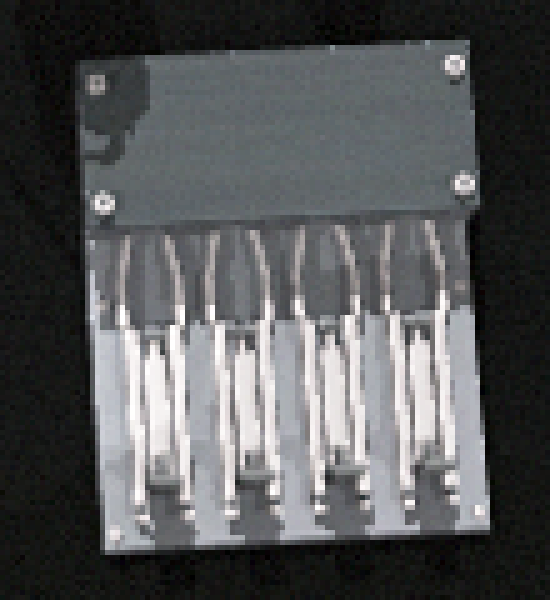

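View pics/mags.png

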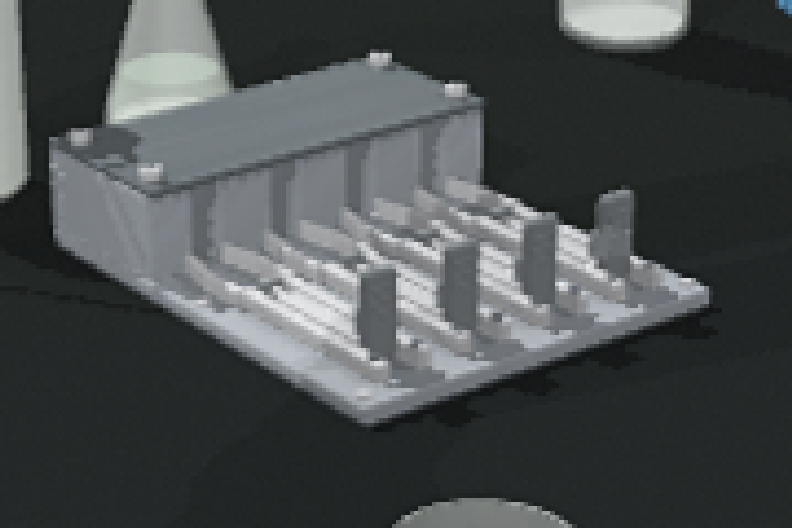

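Emit:
move_arm(rows=[21.5,-40.3,0,0,0,0.03,1,21.5,-40.3,0,0,0,0.03,1,21.5,-40.3,0,0,0,0.03,1,21.5,-40.3,0,0,0,0.03,1,21.5,-40.3,0,0,0,0.03,1,21.5,-40.3,0,0,0,0.03,1,21.5,-40.3,0,0,0,0.03,1,21.5,-40.3,0,0,0,0.03,1,21.5,-40.3,-10,0,0,0.03,1,21.5,-40.3,-20,0,0,0.03,1,21.5,-40.3,-20,0,0,0.03,1,21.5,-40.3,-20,0,0,0.036,1], grip_force=20)

```text
time: 2.7
position: [0.4449, 0.1114, 0.1523]
tool_rot: [-0.033, 0.999, 0.0, 0.001]
ft_force: [1.3, 0.7, -0.2]
grip_width: 0.0026
```

Emit:
move_arm(rows=[10,-19,-20,0,0,0,1,10,-19,-20,0,0,0,1,0,0,-40,0,0,0,1,0,0,-30,0,0,0,1,0,0,-9,0,0,0,1,0,0,0,0,0,0,1,0,0,0,0,0,0,1])

```text
time: 3.4
position: [0.4645, 0.0753, 0.0344]
tool_rot: [-0.032, 0.999, -0.0, 0.001]
ft_force: [0.2, -0.1, 0.6]
grip_width: 0.0004
```

Emit:
move_arm(rows=[10,-0.8,0,0,0,0,1,10,0.6,0,0,0,0,1,10,0.6,0,0,0,0,1,10,0.6,0,0,0,0,1,10,0.6,0,0,0,0,1,10,0.6,0,0,0,0,1,10,0.6,0,0,0,0,1,10,0.6,0,0,0,0,1,8,0.5,0,0,0,0,1,4,0.3,0,0,0,0,1,0,0,0,0,0,0,1])

```text
time: 4.5
position: [0.5565, 0.0794, 0.0334]
tool_rot: [-0.032, 0.999, -0.0, 0.0]
ft_force: [-2.1, 0.3, 1.6]
grip_width: 0.0004
```

Emit:
move_arm(rows=[4,0.3,0,0,0,0,1,4,0.3,0,0,0,0,1,0,0,0,0,0,0,1])

```text
time: 4.8
position: [0.5642, 0.0799, 0.0334]
tool_rot: [-0.032, 0.999, -0.0, 0.0]
ft_force: [-1.7, -0.3, -1.4]
grip_width: 0.0005
```

Emit:
move_arm(rows=[4,0.3,0,0,0,0,1,0,0,0,0,0,0,1])

```text
time: 5.0
position: [0.5678, 0.0802, 0.0334]
tool_rot: [-0.032, 0.999, -0.0, -0.0]
ft_force: [-2.6, 0.3, -0.7]
grip_width: 0.0004
```

Emit:
move_arm(rows=[3,0.2,0,0,0,0,1,0,0,0,0,0,0,1])

```text
time: 5.2
position: [0.5689, 0.0803, 0.0334]
tool_rot: [-0.032, 0.999, -0.0, -0.002]
ft_force: [-5.5, -0.8, 3.5]
grip_width: 0.0003
```

Emit:
move_arm(rows=[2,0.1,0,0,0,0,1,0,0,0,0,0,0,1])

```text
time: 5.4
position: [0.5701, 0.0804, 0.0333]
tool_rot: [-0.032, 0.999, -0.0, -0.003]
ft_force: [-6.5, -1.7, 4.1]
grip_width: 0.0004
```

Emit:
move_arm(rows=[-14,-0.9,0,0,0,0,1,-14,-0.9,0,0,0,0,1,-14,-0.9,0,0,0,0,1,-14,-0.9,0,0,0,0,1,-14,-0.9,0,0,0,0,1,-14,-0.9,0,0,0,0,1,-14,-0.9,0,0,0,0,1,-10,-0.6,0,0,0,0,1,1.3,-20,0,0,0,0,1,1.3,-20,0,0,0,0,1,0,0,0,0,0,0,1])

```text
time: 6.5
position: [0.4698, 0.0318, 0.0339]
tool_rot: [-0.031, 1.0, -0.001, 0.002]
ft_force: [-0.4, 0.6, -0.0]
grip_width: 0.0002
```

Emit:
move_arm(rows=[10,1.6,0,0,0,0,1,10,0.6,0,0,0,0,1,10,0.6,0,0,0,0,1,10,0.6,0,0,0,0,1,10,0.6,0,0,0,0,1,10,0.6,0,0,0,0,1,10,0.6,0,0,0,0,1,10,0.6,0,0,0,0,1,8,0.5,0,0,0,0,1,5,0.3,0,0,0,0,1,4,0.3,0,0,0,0,1,0,0,0,0,0,0,1])

```text
time: 7.7
position: [0.5649, 0.0404, 0.0335]
tool_rot: [-0.032, 0.999, -0.0, 0.0]
ft_force: [-2.1, 1.1, -0.4]
grip_width: 0.0006
```

Emit:
move_arm(rows=[4,0.3,0,0,0,0,1,3,0.2,0,0,0,0,1,0,0,0,0,0,0,1])

```text
time: 8.0
position: [0.5706, 0.0408, 0.0334]
tool_rot: [-0.032, 0.999, -0.0, -0.001]
ft_force: [-3.9, -0.3, -0.0]
grip_width: 0.0003
```

Emit:
move_arm(rows=[3,0.2,0,0,0,0,1,0,0,0,0,0,0,1])

```text
time: 8.2
position: [0.5724, 0.0411, 0.0334]
tool_rot: [-0.032, 0.999, -0.0, -0.002]
ft_force: [-6.3, -1.4, 3.3]
grip_width: 0.0003
```

Emit:
move_arm(rows=[-14,-0.9,0,0,0,0,1,-14,-0.9,0,0,0,0,1,-14,-0.9,0,0,0,0,1,-14,-0.9,0,0,0,0,1,-14,-0.9,0,0,0,0,1,-14,-0.9,0,0,0,0,1,-14,-0.9,0,0,0,0,1,-8,-0.5,0,0,0,0,1,1.3,-20,0,0,0,0,1,1.3,-20,0,0,0,0,1,0,0,0,0,0,0,1])

```text
time: 9.3
position: [0.4739, -0.0079, 0.0339]
tool_rot: [-0.031, 1.0, -0.001, 0.003]
ft_force: [-0.6, 0.4, 0.0]
grip_width: 0.0005
```

Emit:
move_arm(rows=[10,1.6,0,0,0,0,1,10,0.6,0,0,0,0,1,10,0.6,0,0,0,0,1,10,0.6,0,0,0,0,1,10,0.6,0,0,0,0,1,10,0.6,0,0,0,0,1,10,0.6,0,0,0,0,1,10,0.6,0,0,0,0,1,8,0.5,0,0,0,0,1,5,0.3,0,0,0,0,1,4,0.3,0,0,0,0,1,0,0,0,0,0,0,1])

```text
time: 10.5
position: [0.5685, 0.0013, 0.0335]
tool_rot: [-0.032, 0.999, -0.0, 0.0]
ft_force: [-1.8, 0.5, 0.5]
grip_width: 0.0007
```

Emit:
move_arm(rows=[4,0.3,0,0,0,0,1,4,0.3,0,0,0,0,1,0,0,0,0,0,0,1])

```text
time: 10.8
position: [0.5766, 0.0018, 0.0335]
tool_rot: [-0.032, 0.999, -0.0, 0.0]
ft_force: [-2.2, -0.6, -0.9]
grip_width: 0.0003
```

Emit:
move_arm(rows=[4,0.3,0,0,0,0,1,3,0.2,0,0,0,0,1,2,0.1,0,0,0,0,1,0,0,0,0,0,0,1])

```text
time: 11.2
position: [0.5849, 0.0024, 0.0335]
tool_rot: [-0.032, 0.999, -0.0, -0.0]
ft_force: [-2.2, -1.6, 1.0]
grip_width: 0.0005
```

Emit:
move_arm(rows=[2,0.1,0,0,0,0,1,2,0.1,0,0,0,0,1,0,0,0,0,0,0,1])

```text
time: 11.5
position: [0.5869, 0.0026, 0.0335]
tool_rot: [-0.032, 0.999, -0.0, -0.002]
ft_force: [-6.4, -2.2, 3.2]
grip_width: 0.0005
```

Emit:
move_arm(rows=[0,0,0,0,0,0,1,-14,-0.9,0,0,0,0,1,-14,-0.9,0,0,0,0,1,-14,-0.9,0,0,0,0,1,-14,-0.9,0,0,0,0,1,-14,-0.9,0,0,0,0,1,-14,-0.9,0,0,0,0,1,-14,-0.9,0,0,0,0,1,-14,-0.9,0,0,0,0,1,-9,-0.5,0,0,0,0,1,0,0,40,0,0,0,1,0,0,40,0,0,0,1])

```text
time: 12.7
position: [0.4682, -0.005, 0.1136]
tool_rot: [-0.032, 0.999, 0.0, -0.0]
ft_force: [0.5, -0.5, 0.6]
grip_width: 0.0006
```

```bash
python3 - <<'E'
from h import *
np.set_printoptions(precision=4,suppress=True)
for n in("top","scene"):
    c=cam(n)
    im=cv2.cvtColor(c["color"],cv2.COLOR_RGB2HSV)
    o=-np.array(c["R"]).T@c["t"]
    p=np.array([207,240]) if n=="top" else np.array([199,272])
    m=cv2.inRange(im,(100,100,50),(130,255,255)); 
    lab=cv2.connectedComponentsWithStats(m)
    for k in range(1,lab[0]):
        if np.linalg.norm(lab[3][k]-p)<25:
            print(n,lab[3][k],lab[2][k],atz(c,lab[3][k],.034 if n=="top" else .031), atdepth(c,lab[3][k],1))
    if n=="scene":
        save(c,"v.png",(170,240,230,310),8)
    else: save(c,"vt.png",(180,220,240,260),8)
    for t in robot.spot_point(n,"vial_center"): print(t, atz(c,t["at"],.017))
    save(c,n+"2.png")
E
```

```text
top [206.5862 239.1379] [204 237   6   6  29] [0.5712 0.3319 0.034 ] [0.5715 0.3322 0.0324]
{'at': [209.9, 240.2], 'conf': 0.45} [0.5715 0.3276 0.017 ]
scene [199.42 269.88] [196 267   8   7  50] [0.5743 0.3299 0.031 ] [0.5702 0.3311 0.033 ]
{'at': [201.1, 277.4], 'conf': 0.45} [0.5754 0.3285 0.017 ]
{'at': [390.0, 228.2], 'conf': 0.45} [ 0.5726 -0.0366  0.017 ]
```

View pics/v.png

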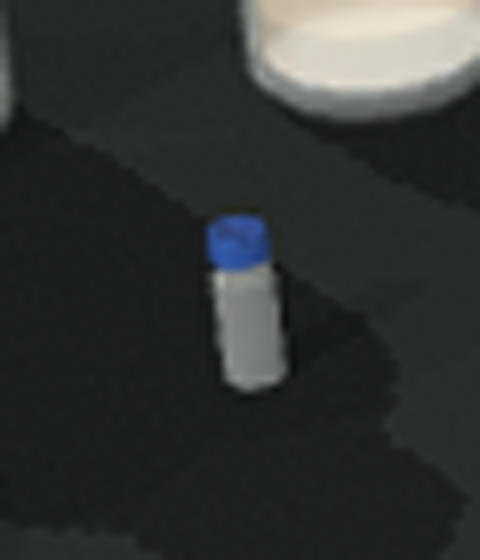

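View pics/vt.png

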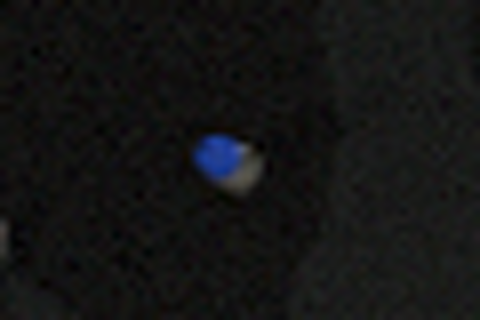

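View pics/scene2.png

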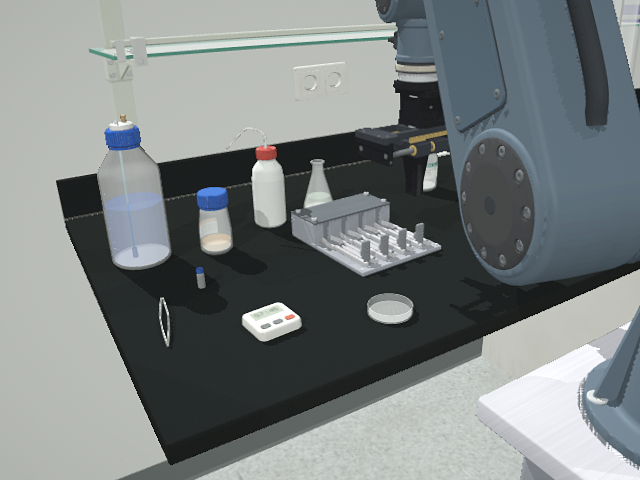

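```bash
python3 - <<'E'
from h import *
np.set_printoptions(precision=4,suppress=True)
c=cam("scene")
print("ring foot",atz(c,(168,345),0),"ring depth", atdepth(c,(167,335)),atdepth(c,(161,305)),atdepth(c,(162,300)))
print("big bottle foot near",atz(c,(142,267),0),"right",atz(c,(170,255),0))
print("vial foot",atz(c,(170+252/8,240+384/8),0))
c=cam("top"); save(c,"t3.png",(120,130,280,350),2.7)
# height map > 0.02 around vial
vv,uu=np.mgrid[150:330,130:260]
o=-np.array(c["R"]).T@c["t"]
H=[]
for v,u in zip(vv.ravel(),uu.ravel()):
    z=c["z_map"][v,u]
    if z>0 and z<1.1: H.append(o+ray(c,(u,v))[1]*z)
H=np.array(H); d=np.abs(H[:,:2]-[.571,.331])
for lo,hi in((.02,.05),(.05,.08),(.08,.3)):
    q=H[(H[:,2]>lo)&(H[:,2]<hi)]; print(lo,len(q))
    for x in np.unique(np.round(q[:,0]/.02)):
        s=q[np.round(q[:,0]/.02)==x]; print("  x",x*.02,"y",s[:,1].min(),s[:,1].max())
E
```

```text
ring foot [0.4438 0.4224 0.    ] ring depth [0.4644 0.4174 0.0025] [0.5423 0.4031 0.0068] [0.5564 0.3976 0.0068]
big bottle foot near [0.703  0.3922 0.    ] right [0.7246 0.3367 0.    ]
vial foot [0.5729 0.3307 0.    ]
0.02 15
  x 0.38 y 0.30072329751697524 0.30072329751697524
  x 0.4 y 0.26877194477916433 0.30970752660052014
  x 0.42 y 0.29099553729074346 0.31282343439296656
  x 0.44 y 0.2715708285201844 0.3130729784461781
0.05 265
  x 0.68 y 0.233016532719425 0.4081801390762999
  x 0.7000000000000001 y 0.23158590804022108 0.42222927837656127
  x 0.72 y 0.3335208198093408 0.338625279860453
  x 0.74 y 0.333258052310122 0.3369104156963181
  x 0.76 y 0.339605047782487 0.3406442855121993
0.08 2119
  x 0.68 y 0.23176501875197203 0.41052751852400804
  x 0.7000000000000001 y 0.23009930769364412 0.42858337606459973
  x 0.72 y 0.23430475101516626 0.43326753665287
  x 0.74 y 0.3346855550364001 0.3399125166953307
  x 0.76 y 0.33962261848326775 0.33962261848326775
```

View pics/t3.png

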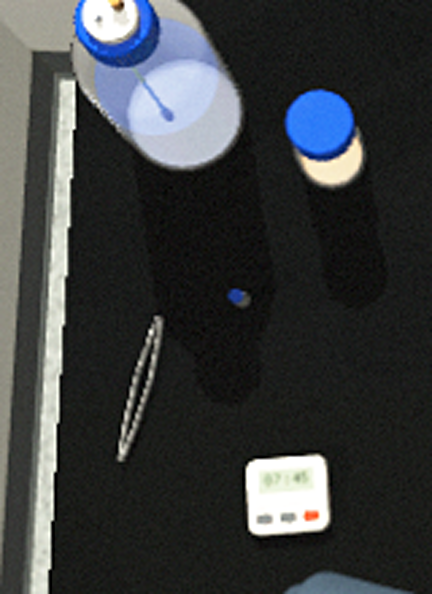

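Emit:
move_arm(rows=[0,0,30,0,0,0,0.55,11.6,37.3,20,0,0,0,0.55,11.6,37.3,0,0,0,0,0.55,11.6,37.3,0,0,0,0,0.55,11.6,37.3,0,0,0,0,0.55,11.6,37.3,0,0,0,0,0.55,11.6,37.3,0,0,0,0,0.55,11.6,37.3,0,0,0,0,0.55,11.6,37.3,0,0,0,0,0.55,11.6,37.3,-20,0,0,0,0.55,0,0,-40,0,0,0,0.55,0,0,0,0,0,0,0.55], grip_force=8)

```text
time: 14.2
position: [0.5672, 0.33, 0.096]
tool_rot: [-0.033, 0.999, -0.002, -0.007]
ft_force: [-1.5, -1.3, 0.3]
grip_width: 0.0392
```

Emit:
move_arm(rows=[0,0,-20,0,0,0,0.55,0,0,0,0,0,0,0.55])

```text
time: 14.4
position: [0.5701, 0.3292, 0.0809]
tool_rot: [-0.032, 0.999, -0.001, -0.003]
ft_force: [-1.0, -0.1, -0.3]
grip_width: 0.0391
```

```bash
python3 - <<'E'
from h import *
c=cam("scene"); save(c,"s4.png",(140,200,300,320),5)
print(robot.get_obs()["position"],robot.get_obs()["tool_rot"])
E
```

```text
[0.57107248 0.32953962 0.08243186] [-3.16561777e-02  9.99496416e-01 -7.55649330e-04 -2.05644715e-03]
```

View pics/s4.png

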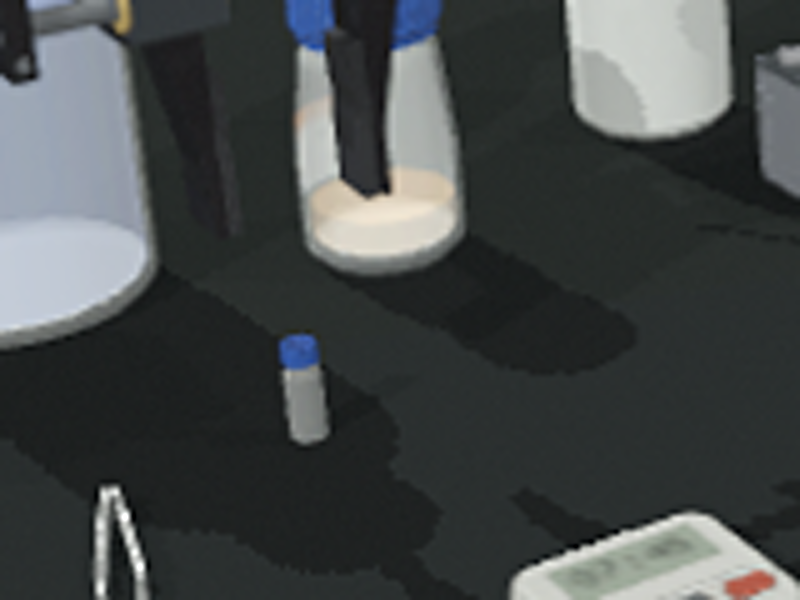

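Emit:
move_arm(rows=[0.5,1,-25,0,0,0,0.55,0,0,-20,0,0,0,0.55,0,0,-15,0,0,0,0.55,0,0,-8,0,0,0,0.55,0,0,-3,0,0,0,0.55,0,0,0,0,0,0,0.55,0,0,0,0,0,0,0.55])

```text
time: 15.15
position: [0.5735, 0.332, 0.0134]
tool_rot: [-0.032, 0.999, 0.0, 0.001]
ft_force: [-0.4, 0.3, 0.6]
grip_width: 0.0389
```

```bash
python3 - <<'E'
from h import *
c=cam("scene"); save(c,"s5.png",(140,200,300,320),5)
p=proj(c,[[.572,.331,.017],robot.get_obs()["position"]]);print(p,(p-[140,200])*5,robot.get_obs()["position"])
E
```

```text
[[200.27642282 278.64860572]
 [199.58049412 280.40258308]] [[301.38211408 393.2430286 ]
 [297.90247058 402.01291538]] [0.57353454 0.33201518 0.01354068]
```

View pics/s5.png

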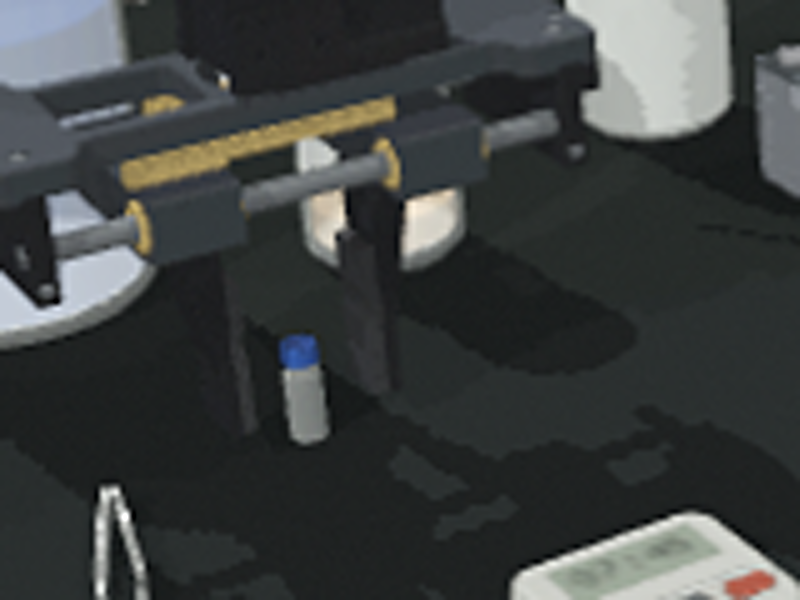

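Emit:
move_arm(rows=[0,-0.5,-3,0,0,0,0.55,0,0,0,0,0,0,0.7,0,0,0,0,0,0,0.8,0,0,0,0,0,0,0.9,0,0,0,0,0,0,1,0,0,0,0,0,0,1,0,0,0,0,0,0,1])

```text
time: 15.9
position: [0.5729, 0.3313, 0.0096]
tool_rot: [-0.032, 0.999, 0.0, 0.0]
ft_force: [0.4, 0.4, -0.2]
grip_width: 0.0114
```

Emit:
move_arm(rows=[0,0,0,0,0,0,1,0,0,10,0,0,0,1,0,0,20,0,0,0,1,0,0,30,0,0,0,1,0,0,30,0,0,0,1,0,0,0,0,0,0,1])

```text
time: 16.5
position: [0.5762, 0.3326, 0.1051]
tool_rot: [-0.032, 0.999, 0.002, 0.005]
ft_force: [0.6, 0.1, -0.4]
grip_width: 0.0116
```

```bash
python3 - <<'E'
from h import *
c=cam("scene"); save(c,"s6.png",(140,180,300,300),5)
print(robot.get_obs()["position"],robot.get_obs()["tool_rot"],robot.get_obs()["grip_width"])
E
```

```text
[0.57471044 0.33202451 0.1028307 ] [-3.21653553e-02  9.99477659e-01  9.90482059e-04  2.96963057e-03] 0.011297544102600067
```

View pics/s6.png

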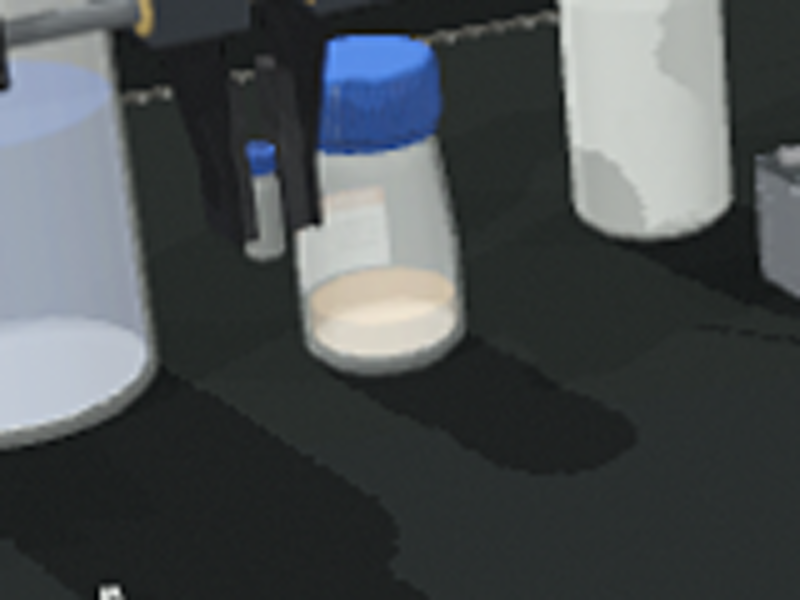

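Emit:
move_arm(rows=[0.8,-15,0,0,0,0,1,0.8,-30,0,0,0,0,1,0.8,-35,0,0,0,0,1,0.8,-35,0,0,0,0,1,0.8,-35,0,0,0,0,1,0.8,-35,0,0,0,0,1,0.8,-35,0,0,0,0,1,0.8,-35,0,0,0,0,1,0.8,-35,0,0,0,0,1,0.8,-26,0,0,0,0,1,0,-15,0,0,0,0,1,0,0,0,0,0,0,1])

```text
time: 17.75
position: [0.5799, -0.0019, 0.0985]
tool_rot: [-0.03, 1.0, 0.0, -0.001]
ft_force: [0.0, -0.2, -0.3]
grip_width: 0.011
```

Emit:
move_arm(rows=[0,0,-20,0,0,0,1,0,0,-20,0,0,0,1,0,0,0,0,0,0,1,0,0,0,0,0,0,1])

```text
time: 18.15
position: [0.5802, 0.0014, 0.0592]
tool_rot: [-0.033, 0.999, 0.0, -0.001]
ft_force: [-0.1, 0.3, -0.3]
grip_width: 0.011
```

```bash
python3 - <<'E'
from h import *
c=cam("scene"); save(c,"s7.png",(280,150,440,270),5)
print(robot.get_obs()["position"],robot.get_obs()["tool_rot"],robot.get_obs()["grip_width"])
b=[.5808,.0006,.008]
print((proj(c,[b,[.5808,.0006,.06]])-[280,150])*5)
c=cam("top"); save(c,"t7.png",(290,180,400,300),5)
E
```

```text
[0.58088252 0.00113927 0.05982706] [-3.27131023e-02  9.99464782e-01  5.86020650e-05  5.92315141e-06] 0.011111819752799732
[[455.13758572 428.13047738]
 [456.03296271 295.97605485]]
```

View pics/s7.png

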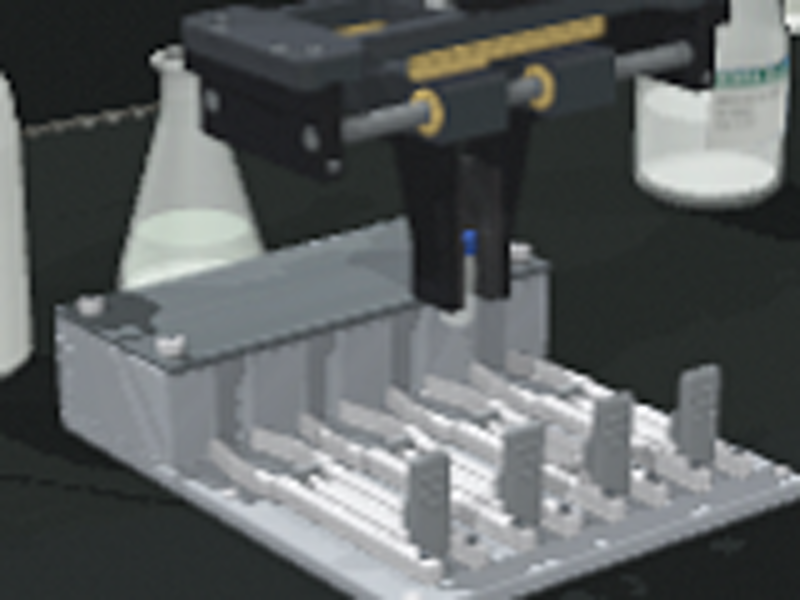

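Emit:
move_arm(rows=[0,-0.5,-15,0,0,0,1,0,0,-12,0,0,0,1,0,0,-8,0,0,0,1,0,0,-4,0,0,0,1,0,0,0,0,0,0,1,0,0,0,0,0,0,1])

```text
time: 18.85
position: [0.581, -0.0003, 0.0207]
tool_rot: [-0.032, 0.999, -0.0, 0.0]
ft_force: [-0.2, 0.3, -0.9]
grip_width: 0.0111
```

```bash
python3 - <<'E'
from h import *
c=cam("scene"); save(c,"s8.png",(320,180,440,270),6.6)
c=cam("top"); save(c,"t8.png",(290,180,400,300),5)
print(robot.get_obs()["position"],robot.get_obs()["ft_force"])
E
```

```text
[ 5.81203835e-01 -3.48332036e-04  2.09616576e-02] [0.40047814 0.59312673 0.49782721]
```

View pics/s8.png

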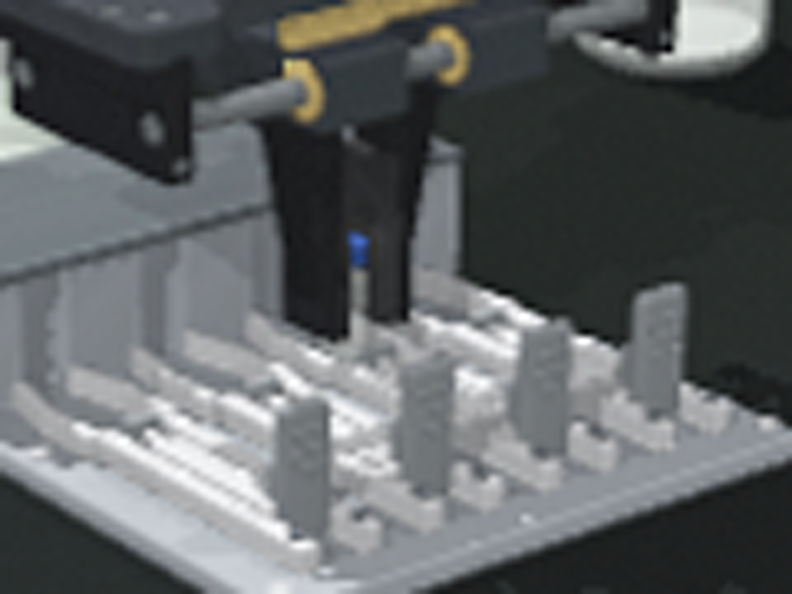

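Emit:
move_arm(rows=[0,0.7,-1,0,0,0,1,0,0,-1,0,0,0,1,0,0,0,0,0,0,1,0,0,0,0,0,0,1])

```text
time: 19.35
position: [0.5808, 0.0005, 0.0186]
tool_rot: [-0.032, 0.999, -0.0, -0.0]
ft_force: [-0.3, 0.7, 0.3]
grip_width: 0.0112
```

Release slowly, then rise.

Emit:
move_arm(rows=[0,0,-0.5,0,0,0,1,0,0,0,0,0,0,0.84,0,0,0,0,0,0,0.82,0,0,0,0,0,0,0.78,0,0,0,0,0,0,0.74,0,0,0,0,0,0,0.7,0,0,0,0,0,0,0.7,0,0,0,0,0,0,0.7,0,0,10,0,0,0,0.7,0,0,20,0,0,0,0.7,0,0,30,0,0,0,0.7,0,0,40,0,0,0,0.7])

```text
time: 20.55
position: [0.5795, 0.0006, 0.1183]
tool_rot: [-0.032, 0.999, 0.0, -0.002]
ft_force: [0.7, 0.3, 1.2]
grip_width: 0.0263
```

```bash
python3 - <<'E'
from h import *
c=cam("scene"); save(c,"s9.png",(320,180,440,270),6.6)
c=cam("top"); save(c,"t9.png",(290,180,400,300),5)
print(robot.get_obs()["position"],robot.get_obs()["ft_force"],robot.get_obs()["grip_width"])
E
```

```text
[ 5.84789014e-01 -2.02665181e-04  1.23835856e-01] [ 0.84016474 -0.4828621   0.5335741 ] 0.025869292549642906
```

View pics/s9.png

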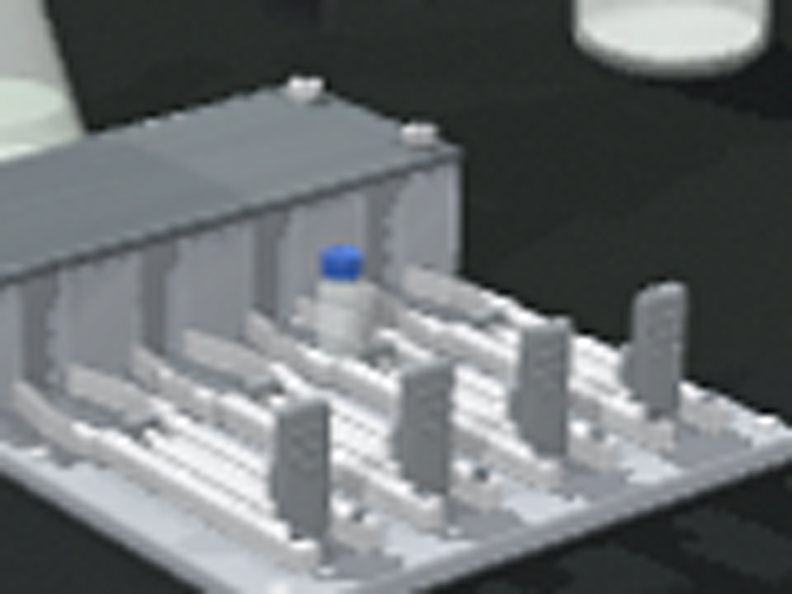

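Emit:
move_arm(rows=[-20,-1.2,0,0,0,0,1,-30,-2,0,0,0,0,1,-30,-2,0,0,0,0,1,-25,-1.5,0,0,0,0,1,-8,-0.5,-20,0,0,0,1,0,0,-30,0,0,0,1,0,0,-25,0,0,0,1,0,0,-9,0,0,0,1,0,0,0,0,0,0,1,0,0,0,0,0,0,1])

```text
time: 21.65
position: [0.4683, -0.0068, 0.0345]
tool_rot: [-0.032, 0.999, -0.0, 0.0]
ft_force: [-0.1, 0.1, -0.7]
grip_width: 0.0006
```

Emit:
move_arm(rows=[4,0.3,0,0,0,0,1,4,0.3,0,0,0,0,1,3,0.2,0,0,0,0,1,2,0.1,0,0,0,0,1,2,0.1,0,0,0,0,1,2,0.1,0,0,0,0,1,2,0.1,0,0,0,0,1,2,0.1,0,0,0,0,1,2,0.1,0,0,0,0,1,3,0.2,0,0,0,0,1,4,0.3,0,0,0,0,1,4,0.3,0,0,0,0,1])

```text
time: 22.85
position: [0.5019, -0.0044, 0.034]
tool_rot: [-0.032, 0.999, 0.0, -0.0]
ft_force: [-0.7, 0.4, 0.1]
grip_width: 0.0005
```

```bash
python3 - <<'E'
from h import *
c=cam("scene"); save(c,"s10.png",(320,180,440,270),6.6)
E
```

```text
(no output)
```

View pics/s10.png

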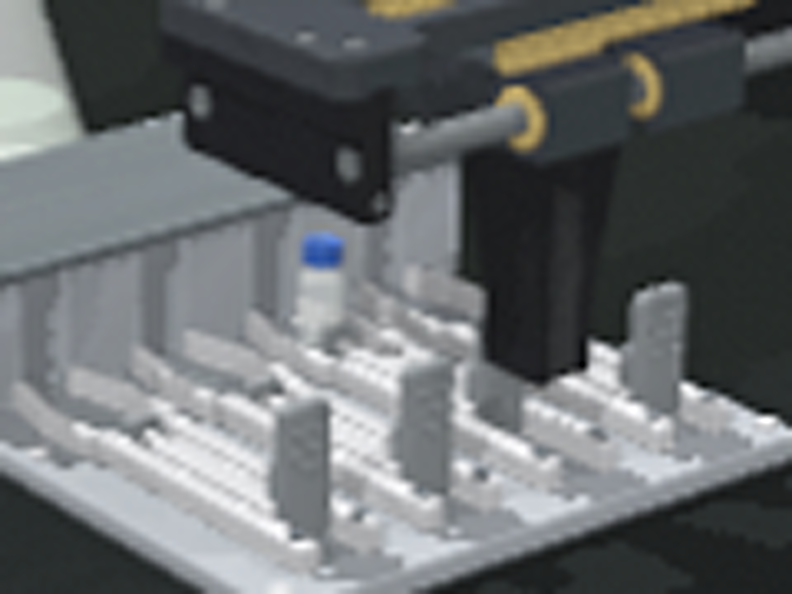

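Emit:
move_arm(rows=[4,0.3,0,0,0,0,1,4,0.3,0,0,0,0,1,4,0.2,0,0,0,0,1,4,0.3,0,0,0,0,1,4,0.3,0,0,0,0,1,4,0.2,0,0,0,0,1,4,0.3,0,0,0,0,1,4,0.3,0,0,0,0,1,4,0.2,0,0,0,0,1,4,0.3,0,0,0,0,1,4,0.3,0,0,0,0,1,4,0.2,0,0,0,0,1])

```text
time: 24.1
position: [0.55, -0.0014, 0.034]
tool_rot: [-0.032, 0.999, -0.0, -0.0]
ft_force: [-2.1, -0.2, -0.6]
grip_width: 0.0006
```

Emit:
move_arm(rows=[4,0.3,0,0,0,0,1,4,0.3,0,0,0,0,1,3,0.2,0,0,0,0,1,3,0.2,0,0,0,0,1,2,0.1,0,0,0,0,1,2,0.1,0,0,0,0,1,0,0,0,0,0,0,1])

```text
time: 24.8
position: [0.5682, -0.0002, 0.0341]
tool_rot: [-0.032, 0.999, -0.0, 0.0]
ft_force: [-1.8, -1.0, -0.9]
grip_width: 0.0004
```

Emit:
move_arm(rows=[2,0.1,0,0,0,0,1,2,0.1,0,0,0,0,1,2,0.1,0,0,0,0,1,0,0,0,0,0,0,1])

```text
time: 25.2
position: [0.5736, 0.0002, 0.0341]
tool_rot: [-0.032, 0.999, 0.0, -0.0]
ft_force: [-3.3, -1.8, 1.4]
grip_width: 0.0003
```

Emit:
move_arm(rows=[1.5,0.1,0,0,0,0,1,1.5,0.1,0,0,0,0,1,0,0,0,0,0,0,1])

```text
time: 25.5
position: [0.5751, 0.0004, 0.034]
tool_rot: [-0.032, 0.999, 0.0, -0.002]
ft_force: [-5.6, -1.6, 2.7]
grip_width: 0.001
```

Emit:
move_arm(rows=[0.5,0,0,0,0,0,1,0,0,0,0,0,0,1,-1,-0.1,0,0,0,0,1,-1,-0.1,0,0,0,0,1,-1,-0.1,0,0,0,0,1,-1,-0.1,0,0,0,0,1,-2,-0.1,0,0,0,0,1,-3,-0.2,0,0,0,0,1,-5,-0.3,0,0,0,0,1,-8,-0.5,0,0,0,0,1,-10,-0.6,0,0,0,0,1,-10,-0.6,0,0,0,0,1])

```text
time: 26.7
position: [0.5348, -0.0026, 0.0342]
tool_rot: [-0.032, 0.999, -0.0, 0.0]
ft_force: [-0.9, -0.5, -0.3]
grip_width: 0.0002
```

Emit:
move_arm(rows=[-10,-0.6,0,0,0,0,1,-10,-0.6,0,0,0,0,1,-10,-0.6,0,0,0,0,1,-10,-0.6,0,0,0,0,1,-10,-0.6,0,0,0,0,1,-10,-0.6,0,0,0,0,1,-8,-0.5,0,0,0,0,1,0,0,20,0,0,0,1,0,0,40,0,0,0,1,0,0,40,0,0,0,1,-10,30,20,0,0,0,1,0,0,0,0,0,0,1])

```text
time: 27.9
position: [0.4571, 0.0253, 0.1566]
tool_rot: [-0.033, 0.999, -0.0, 0.002]
ft_force: [0.5, 0.4, -0.0]
grip_width: 0.0002
```

```bash
python3 - <<'E'
from h import *
c=cam("scene"); save(c,"s11.png",(320,180,440,270),6.6)
c=cam("top"); save(c,"t11.png",(290,180,400,300),5)
o=robot.get_obs();print(o["time"],o["position"],o["ft_force"])
E
```

```text
28.0 [0.45722317 0.02379639 0.15439518] [-0.76580359 -0.31004717  0.05154489]
```

View pics/s11.png

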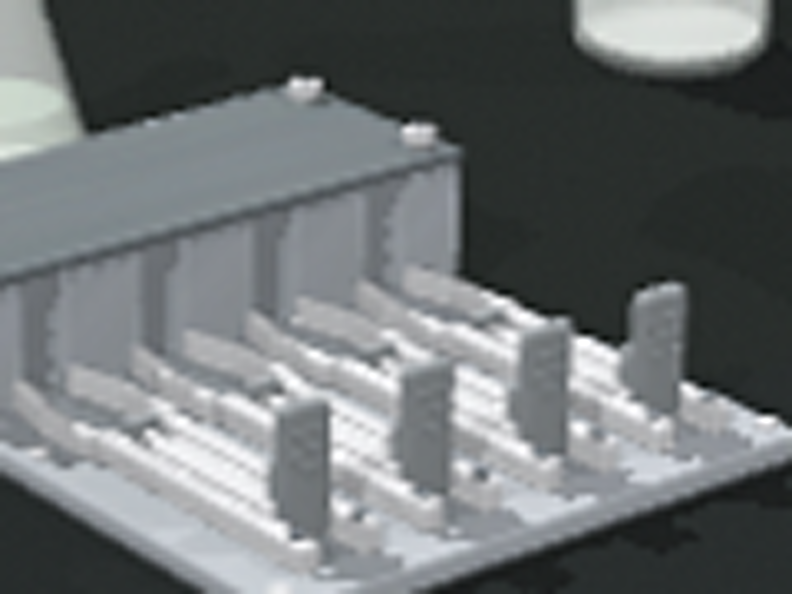

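View pics/t11.png

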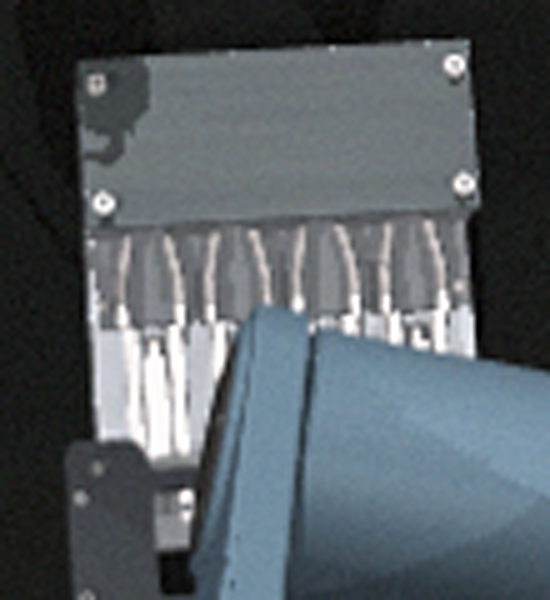

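```bash
python3 -c "
from h import *
print(robot.hand_in()); print(robot.get_obs()['time'])"
```

```text
the job is handed in; nothing more can be done
None
the job is handed in; nothing more can be done
```

The loose vial is in lane 3, pushed home under the cover, and the job was handed in at about 28 s. `hand_in` reports no verdict, so I can't confirm the result.

- **Feeling the lanes:** Lanes 1 and 2 stopped at the depth of a full lane. Lane 3's pusher ran about 12.5 mm deeper before it stopped, and was pressed to about 6 N there. I did not test lane 4, since only one lane has room.
- **Placing the vial:** I gripped it by the glass and stood it in lane 3's bay. A picture after letting go showed it upright.
- **Pushing it home:** Lane 3's pusher then stopped at the same depth as the full lanes, with about 5.6 N of force. I backed off slowly so the spring would not jolt the vial.

**Last checks:** The final scene picture shows all four pushers back at rest, the bay empty and the arm clear. I could not see the vial under the cover. Its final position rests on where the pusher stopped, and I did not push again to check for rebound.

The bottle and timer were not touched. They stood where they had been in pictures taken up to the grasp, but I did not measure them again at the end. No check failed or disagreed.

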